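# Sift the polishing balls out of the slotted basket, then tip out the clamp bars

## Robot

A 6-joint arm with a two-finger parallel gripper is mounted at the origin on the work surface. World frame = base frame: x ahead of the robot, y to its left, z up, the work surface at z = 0. Lengths are in m, angles in rad, forces in N, time in s.
With the tool pointing down it reaches from about 0.25 to 0.775 m from the base axis. Payload 4 kg.
Tool frame: the origin (TCP) lies midway between the tips of the shut fingers; the grasp point (between the pads) lies robot.tcp_to_grasp behind it (robot.tcp_to_grasp is the distance from the TCP to the grasp point, in m); y points along the fingers, x is the direction in which the jaws open and shut, and the axes are right-handed (so a half turn about y gives the same grasp; the last joint's range is limited). The gripper opens to 94 mm and grips with 3 to 60 N. Pads are 16 mm wide; open, the fingers measure 119 mm over their backs; the gripper's body (75 mm by 177 mm) begins 78 mm behind the grasp point.
Start: joints at [1.126, 0.087, 1.371, -0, 1.684, -0.103], TCP at [0.184, 0.518, 0.206] pointing down, gripper open.
Joint ranges: [-3.1, 3.1], [-0.76, 2.03], [0.27, 2.55], [-1.08, 4.22], [0.17, 2.65], [-2.57, 2.57]. Speed limits (rad/s): [2.79, 2.79, 3.14, 3.14, 3.14, 3.14].

## Interface

Orientations are given as [roll, pitch, yaw] about the fixed x, y, z axes, in that order (R = Rz(yaw) Ry(pitch) Rx(roll)).
In Python, from bench import robot gives the robot as it stands.
- The arm moves only by the tool arm_command, never from a script. Its argument "series" is text: rows parted by semicolons, each of 7 numbers parted by spaces: the turn, a rotation vector about the tool's x, y, z in rad, then the shift along the tool's x, y, z in m, then the finger opening in m, from 0 to 0.094. A call has 1 to 12 rows; each row shifts and turns the pose as measured when the row begins, along the tool's axes as they then stand; what a row does not reach is not made up. A row lasts 1/10 s, in which the tool goes at most 50 mm and 8.59 degrees, less where a joint would pass 70% of its speed; a pose out of reach is approached as far as the arm can. A call with a gripper value outside its range is refused whole. The fingers move at their own pace and stop on an object; the grip force is fixed at half the most. Time passes only in rows, so rows that do not move let the fingers close. It gives the time, the measured TCP pose, the force and the opening at its end, in the units of the state.
- robot.get_obs(): the state, without advancing time (a new reading comes with each control period).
- robot.snapshot(name): name is "side" or "top" or "wrist"; returns the picture (384x512x3 uint8, blue, green, red); there is no depth.
- robot.camera_params(name): a dict with "fx", "fy", "cx", "cy" (pixels), "extrinsics" (4x4, takes a point from camera to world coordinates). Camera axes: x right, y up, looking along -z (the intrinsics and any distortion apply to the point x, -y, -z); pixel columns grow to the right and rows downward; lengths in m; the calibration is good to about 2 mm. A picture is of the moment at which its call begins: read the wrist's pose just before it. camera_params takes no time and is no camera call; for the wrist camera it gives the pose at the moment of the call.
- robot.close_job(): hands the job in, once; it reports no verdict.
Trained networks look in the newest picture that a camera, given by its name, has taken for a name from the list of things; names that differ only in an ending like _2 or _b are one class to them, and where a whole thing is asked for, a point or a joint stands for the part that bears it (a point fixed in the world has none). Each returns a list of dicts, best first, with "score" (0 to 1); they miss things now and then, are a little off and sometimes report something else, mostly with a low value. They report only what shows in the picture. A call takes as long as a camera call.
- robot.spot_in(camera, target): "centre" ([x, y, z] in m, in the coordinates of the camera as it stood for that picture, good to about 4 mm: the middle of the surface that is visible of it).
The state is a dict: "time": time; "joint_positions": joint angles; "qvel": joint speeds; "joint_torque": joint torques, N m; "tool_pos": TCP position; "ee_rot": TCP orientation; "wrist_force": force on the tool from outside, world axes, zero at the start; "wrist_torque": the same for the moment, N m; "width": finger opening in m.
Only numpy, scipy, OpenCV 4.12 (cv2) and the standard library are available. Lean on these libraries where they do the work, as an engineer would, in place of code of your own. Each camera call takes 0.05 s, during which the arm holds its last target.

## Task

Carry the basket by its handle over the deep tray and shake or rock it until all four polishing balls have dropped through the slots into that tray, with both clamp bars still in the basket. Then tip the two bars out of the basket's open end into the shallow tray so that they lie in it, without throwing them or dropping them from a height, and stand the empty basket upright back on its mat. Leave everything else on the table alone.

Things in the scene. Friction and masses are not known exactly. Their poses are not given: they have to be found in the camera images.
- basket: steel slotted basket, 195 mm long (x), 158 mm wide (y), 0.4 kg empty, 0.65 kg loaded. Origin at the centre of its underside, z up; it stands on its side walls. Side walls (y = +-77 mm) and back wall (x = +87 mm) 55 mm high, 4 mm thick; the -x end is open. Starts on the mat, open end roughly towards the robot (yaw within 0.53 rad). Carried level and smoothly, it keeps the balls in
- basket_mouth (a point): middle of the lip edge at the basket's open end: x = -101 mm, 19 mm above the underside. The lip rises towards the edge at 7 degrees over its last 35 mm
- basket_slots (a point): middle of the basket's slotted floor: x = -16 mm, floor 15 mm above the underside. Nine slots, 31 mm (x) by 47 mm (y), from x = -66 to +35 mm and over the whole inner width (150 mm), with 4 mm ribs: the balls drop through them, the bars do not
- basket_heel (a point): middle of the solid heel floor at the basket's back: x = +60 mm, 13 mm above the underside, from x = +35 to +85 mm, falling 3 mm towards the back wall. Balls roll off it to the slots when the open end is lowered by about 15 degrees or more, less if shaken
- basket_grip (a point): middle of the basket's rigid handle, 120 mm above the underside, at x = y = 0 of the basket: an upright black blade along the basket's y, 158 mm long, 12 mm thick (x), 30 mm tall, flat faces, joined by a leg at each end to the side walls; 85 mm of free room below it. Gripped across its 12 mm
- clamp_a: flat aluminium clamp bar 100 x 40 x 10 mm with a 60 x 14 mm slot through its middle, 70 to 110 g; origin at the centre of its underside, x along its length. Starts flat along the basket's x on the slotted floor beside a side wall, one bar per side, with a clear lane about 40 mm wide between them. It slides in the basket only when tilted by more than 25 to 31 degrees
- clamp_b: flat aluminium clamp bar 100 x 40 x 10 mm with a 60 x 14 mm slot through its middle, 70 to 110 g; origin at the centre of its underside, x along its length. Starts flat along the basket's x on the slotted floor beside a side wall, one bar per side, with a clear lane about 40 mm wide between them. It slides in the basket only when tilted by more than 25 to 31 degrees
- ball_0: round ceramic polishing ball, 22 mm across, 20 g, one of four alike; origin at its centre. Starts on the solid heel floor of the basket, near the back wall
- ball_1: round ceramic polishing ball, 22 mm across, 20 g, one of four alike; origin at its centre. Starts on the solid heel floor of the basket, near the back wall
- ball_2: round ceramic polishing ball, 22 mm across, 20 g, one of four alike; origin at its centre. Starts on the solid heel floor of the basket, near the back wall
- ball_3: round ceramic polishing ball, 22 mm across, 20 g, one of four alike; origin at its centre. Starts on the solid heel floor of the basket, near the back wall
- catch_tray: deep grey open tray, fixed, 240 (x) x 220 (y) mm outside, 75 mm high, walls and floor 4 mm; origin at the centre of its underside
- parts_tray: shallow grey open tray, fixed, 280 (x) x 220 (y) mm outside, 45 mm high, walls and floor 4 mm; origin at the centre of its underside
- mat: flat dark rubber mat, fixed, 250 (x) x 220 (y) mm, 4 mm thick; origin at the centre of its underside; the basket starts on it
- screwdriver: bystander, to be left alone: screwdriver lying on the table, about 200 mm long; origin on its underside
- brush: bystander, to be left alone: hand brush lying on the table; origin on its underside
- jar: bystander, to be left alone: closed jar, 56 mm across, 75 mm high; origin on its underside
- lens_ring: bystander, to be left alone: black ring 68 mm across, 22 mm high, flat on the table; origin on its underside
- thumb_knob: bystander, to be left alone: dark steel stepped knob, 48 mm across, 40 mm high; origin on its underside
- gauge: bystander, to be left alone: dark steel gauge bar 150 x 22 x 8 mm, flat on the table; origin on its underside

How it is judged:
On the way, in this order (a step that is already met when the one before it is completed fails the run):
1. all four balls are in the deep tray while both clamp bars are still in the basket (x of ball_0 in the frame of catch_tray between -0.116 and 0.116 m and y of ball_0 in the frame of catch_tray between -0.106 and 0.106 m and z of each of ball_0, ball_1, ball_2, ball_3 in the frame of catch_tray below 0.05 m and x of ball_1 in the frame of catch_tray between -0.116 and 0.116 m and y of ball_1 in the frame of catch_tray between -0.106 and 0.106 m and x of ball_2 in the frame of catch_tray between -0.116 and 0.116 m and y of ball_2 in the frame of catch_tray between -0.106 and 0.106 m and x of ball_3 in the frame of catch_tray between -0.116 and 0.116 m and y of ball_3 in the frame of catch_tray between -0.106 and 0.106 m and x of clamp_a in the frame of basket between -0.1 and 0.1 m and y of clamp_a in the frame of basket between -0.075 and 0.075 m and z of clamp_a in the frame of basket between 0 and 0.06 m and x of clamp_b in the frame of basket between -0.1 and 0.1 m and y of clamp_b in the frame of basket between -0.075 and 0.075 m and z of clamp_b in the frame of basket between 0 and 0.06 m), for 0.2 s.
2. both clamp bars lie in the shallow tray, the balls still in the deep one (x of ball_0 in the frame of catch_tray between -0.116 and 0.116 m and y of ball_0 in the frame of catch_tray between -0.106 and 0.106 m and z of each of ball_0, ball_1, ball_2, ball_3 in the frame of catch_tray below 0.05 m and x of ball_1 in the frame of catch_tray between -0.116 and 0.116 m and y of ball_1 in the frame of catch_tray between -0.106 and 0.106 m and x of ball_2 in the frame of catch_tray between -0.116 and 0.116 m and y of ball_2 in the frame of catch_tray between -0.106 and 0.106 m and x of ball_3 in the frame of catch_tray between -0.116 and 0.116 m and y of ball_3 in the frame of catch_tray between -0.106 and 0.106 m and x of clamp_a in the frame of parts_tray between -0.136 and 0.136 m and y of clamp_a in the frame of parts_tray between -0.106 and 0.106 m and z of each of clamp_a, clamp_b in the frame of parts_tray below 0.04 m and (angle between clamp_a's own z axis and vertical below 0.42 rad or angle between clamp_a's own z axis and vertical above 2.72 rad) and x of clamp_b in the frame of parts_tray between -0.136 and 0.136 m and y of clamp_b in the frame of parts_tray between -0.106 and 0.106 m and (angle between clamp_b's own z axis and vertical below 0.42 rad or angle between clamp_b's own z axis and vertical above 2.72 rad)), for 0.2 s.
At the end, for the whole second after the job is handed in: all four balls inside the deep tray; both clamp bars inside the shallow tray, lying within 0.42 rad of flat, either face up; the basket upright (within 0.08 rad) on the mat, its origin within 60 mm of the mat's centre; all at rest (under 0.03 m/s) (all of step 2 and horizontal distance between basket and mat below 0.06 m and height (world z) of basket below 0.01 m and angle between basket's own z axis and vertical below 0.08 rad and linear speed of each of basket, clamp_a, clamp_b, ball_0, ball_1, ball_2, ball_3 below 0.03 m/s); the robot touches nothing.
It fails at once if a clamp bar is thrown or dropped from a height (faster than 2 m/s) (linear speed of any of clamp_a, clamp_b above 2 m/s).
It fails at once if a bystander (screwdriver, brush, jar, ring, knob or gauge bar) is moved more than 30 mm (distance of any of screwdriver, brush, jar, lens_ring, thumb_knob, gauge from where it was at the start of the episode above 0.03 m).
It also fails if it takes over 64 s, if anything falls off the work surface, if the arm or the gripper's body presses on something with over 40 N, if the wrist force passes 120 N, or if a joint passes its speed limit or range.

## Working session

There is one attempt and no reset: what is moved stays moved. The work goes in short steps, Python scripts to look and compute and a tool call to move; the robot and the scene stay as the last step left them, time stands still between calls to the robot, and variables do not carry over. Pictures are saved under pics/ and viewed, and the job is handed in when it is done.

Besides the shell and the picture viewer there is one more tool, called after "Request:" as name(argument=value, ...), one argument or row to a line, values as JSON. arm_command: Moves the arm, as the interface text tells. Its arguments: {"type":"object","properties":{"series":{"type":"string"}},"required":["series"]}

```bash
ls; mkdir -p pics
cat > h.py <<'E'
import numpy as np, cv2
from scipy.spatial.transform import Rotation as R
from bench import robot
def snap(n,f):
    im=robot.snapshot(n); cv2.imwrite('pics/'+f+'.png',im); return im
def w(cam,p):
    E=np.array(robot.camera_params(cam)['extrinsics']); return (E@np.r_[p,1])[:3]
def spot(cam,t,k=3):
    for d in robot.spot_in(cam,t)[:k]:
        print(cam,t,round(d['score'],2),np.round(w(cam,d['centre']),3))
E
python3 - <<'E'
from h import *
o=robot.get_obs(); print(o); print(robot.tcp_to_grasp)
snap('top','top0'); 
for t in ['basket','basket_grip','basket_mouth','catch_tray','parts_tray','mat']: spot('top',t)
snap('side','side0')
for t in ['basket_grip','basket_mouth','catch_tray','parts_tray']: spot('side',t)
print(robot.get_obs()['time'])
E
```

```text
pics
{'time': 0.0, 'joint_positions': array([ 1.12594055e+00,  8.79578731e-02,  1.37221180e+00, -1.89626306e-05,
        1.68357434e+00, -1.03123065e-01]), 'qvel': array([ 0.00020289,  0.00123152, -0.00110635,  0.00206655, -0.00240094,
       -0.00099413]), 'joint_torque': array([ 3.95892976e-04, -3.40165758e+01, -3.02431369e+01,  7.18233478e-02,
        3.27528280e-02, -1.53414721e-04]), 'tool_pos': array([0.1841103 , 0.5177095 , 0.20432413]), 'ee_rot': array([-1.57059361,  0.00214187,  1.22906172]), 'wrist_force': array([-0.43508054,  0.02116174, -0.80236611]), 'wrist_torque': array([ 0.00145483, -0.03851307, -0.06577042]), 'width': 0.0940913648701969}
0.0188
top basket 0.63 [0.537 0.313 0.024]
top basket_grip 0.6 [0.536 0.306 0.024]
top basket_mouth 0.85 [0.537 0.307 0.02 ]
top basket_mouth 0.22 [0.774 0.197 0.02 ]
top catch_tray 0.59 [ 0.497 -0.336  0.001]
top parts_tray 0.59 [ 0.548 -0.003  0.006]
top parts_tray 0.34 [ 0.493 -0.334  0.004]
top parts_tray 0.24 [0.769 0.284 0.019]
top mat 0.79 [0.529 0.296 0.008]
side basket_grip 0.69 [0.527 0.314 0.023]
side basket_mouth 0.68 [0.527 0.315 0.025]
side catch_tray 0.61 [ 0.487 -0.359  0.022]
side catch_tray 0.43 [0.509 0.163 0.025]
side parts_tray 0.8 [ 0.537 -0.013  0.004]
side parts_tray 0.24 [0.507 0.164 0.023]
0.6
```

View pics/top0.png

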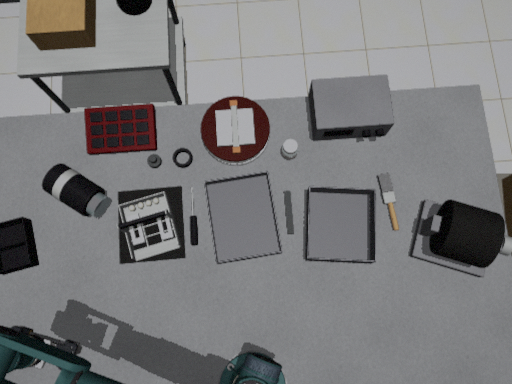

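View pics/side0.png

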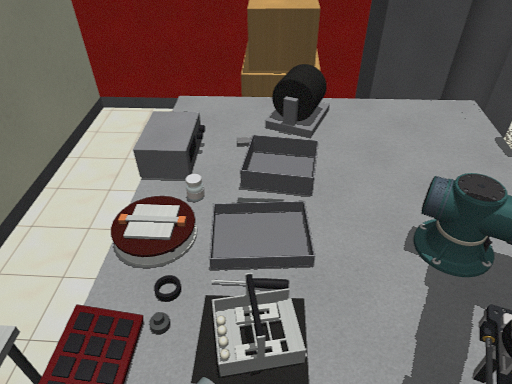

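The top view shows the basket near (152,227) with its dark handle across it, the shallow tray at (243,217), the deep tray at (340,225), and the screwdriver (194,220) and gauge (289,212) between them. I'll crop closer and take corners by hand.

Run:
```python
from h import *
for c in ['top','side']:
    p=robot.camera_params(c); print({k:(np.round(v,4).tolist()) for k,v in p.items()})
a=cv2.imread('pics/top0.png'); cv2.imwrite('pics/t1.png',cv2.resize(a[175:275,110:210],None,fx=6,fy=6,interpolation=cv2.INTER_CUBIC))
cv2.imwrite('pics/t2.png',cv2.resize(a[165:275,195:385],None,fx=4,fy=4,interpolation=cv2.INTER_CUBIC))
a=cv2.imread('pics/side0.png'); cv2.imwrite('pics/s1.png',cv2.resize(a[264:384,190:320],None,fx=5,fy=5,interpolation=cv2.INTER_CUBIC))
```

```text
{'fx': 465.4925, 'fy': 465.4925, 'cx': 260.7342, 'cy': 198.9387, 'extrinsics': [[-0.0733, 0.9732, -0.2181, 0.2552], [-0.9973, -0.0716, 0.0158, -0.0456], [-0.0002, 0.2186, 0.9758, 1.5677], [0.0, 0.0, 0.0, 1.0]]}
{'fx': 387.7926, 'fy': 387.7926, 'cx': 251.0937, 'cy': 198.5804, 'extrinsics': [[-0.9973, 0.0326, -0.0655, 0.4964], [-0.0707, -0.6598, 0.7481, 0.7676], [-0.0189, 0.7507, 0.6603, 0.8359], [0.0, 0.0, 0.0, 1.0]]}
```

View pics/t1.png

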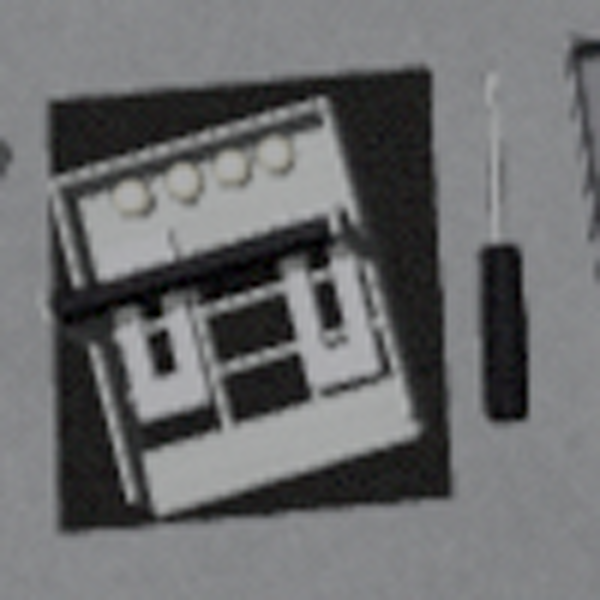

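View pics/s1.png

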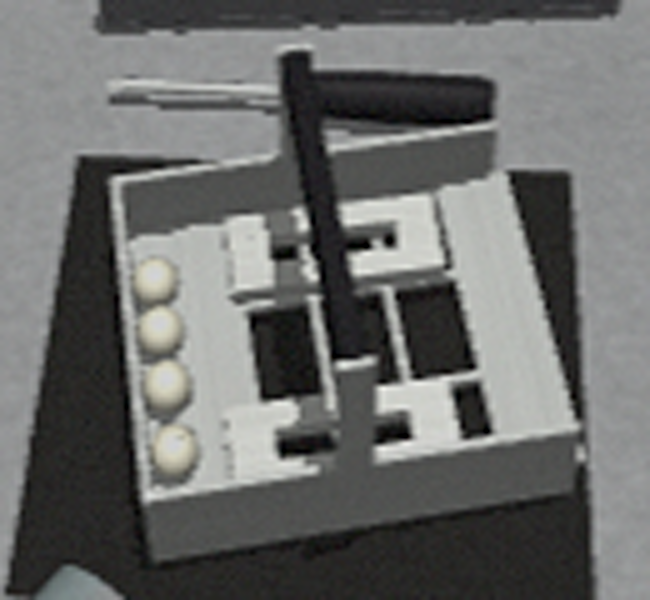

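View pics/t2.png

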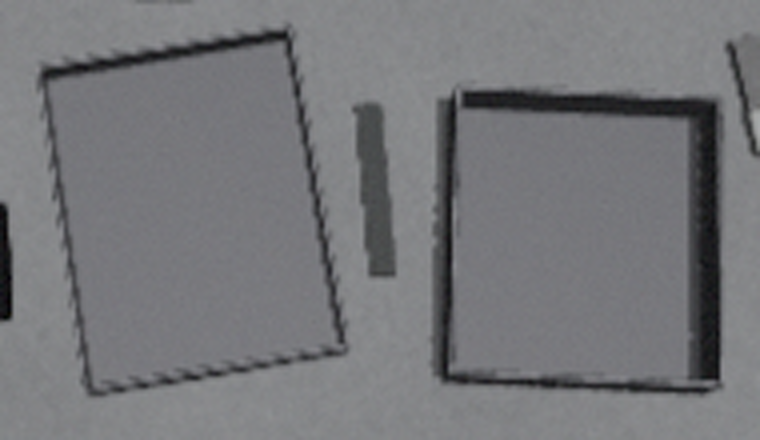

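```bash
cat >> h.py <<'E'
def proj(cam,P,prm=None):
    p=prm or robot.camera_params(cam); E=np.linalg.inv(np.array(p['extrinsics'])); q=(E[:3,:3]@np.atleast_2d(P).T).T+E[:3,3]
    return np.c_[p['cx']+p['fx']*q[:,0]/-q[:,2], p['cy']-p['fy']*q[:,1]/-q[:,2]]
E
python3 - <<'E'
from h import *
from scipy.optimize import least_squares
T=lambda u,v,s,ox,oy:((u+.5)/s-.5+ox,(v+.5)/s-.5+oy)
t1=lambda u,v:T(u,v,6,110,175); s1=lambda u,v:T(u,v,5,190,264); t2=lambda u,v:T(u,v,4,195,165)
def fit(obs,x0,zfree=True):
    def res(q):
        c,s=np.cos(q[2]),np.sin(q[2]); r=[]
        for cam,(uv),m in obs:
            P=[q[0]+c*m[0]-s*m[1],q[1]+s*m[0]+c*m[1],m[2]+(q[3] if zfree else 0)]
            r+=list(proj(cam,P)[0]-uv)
        return r
    o=least_squares(res,x0 if zfree else x0[:3],loss='soft_l1'); print(np.round(o.x,4)); print(np.round(np.reshape(res(o.x),(-1,2)),1).tolist()); return o.x
fit([('top',t1(50,185),(.089,.079,.055)),('top',t1(325,98),(.089,-.079,.055)),('top',t1(155,518),(-.101,.075,.019)),
('top',t1(52,312),(0,.079,.135)),('side',s1(297,50),(0,-.079,.135)),('side',s1(352,360),(0,.079,.135)),
('side',s1(115,180),(.089,-.079,.055)),('side',s1(143,497),(.089,.079,.055))],[.53,.3,.25,.004])
fit([('top',t1(50,103),(.125,.11,.004)),('top',t1(430,70),(.125,-.11,.004)),('top',t1(452,495),(-.125,-.11,.004)),('top',t1(60,530),(-.125,.11,.004))],[.53,.3,.1],0)
# parts tray t2
fit([('top',t2(42,70),(.14,.11,.045)),('top',t2(288,32),(.14,-.11,.045)),('top',t2(347,350),(-.14,-.11,.045)),('top',t2(92,393),(-.14,.11,.045))],[.54,0,.1],0)
fit([('top',t2(458,93),(.12,.11,.075)),('top',t2(719,102),(.12,-.11,.075)),('top',t2(716,388),(-.12,-.11,.075)),('top',t2(446,380),(-.12,.11,.075))],[.5,-.33,0],0)
E
```

```text
[0.536  0.305  0.223  0.0045]
[[0.4, -0.1], [0.8, 0.8], [0.5, 0.1], [-1.1, 0.3], [-0.4, -1.3], [0.6, 1.4], [-0.7, -1.0], [-0.4, 0.7]]
[0.5454 0.3079 0.0158]
[[-0.2, -0.7], [0.1, -0.7], [0.3, 0.6], [-0.2, 0.6]]
[ 0.5401 -0.006   0.0979]
[[-1.3, -0.3], [1.3, -1.5], [1.4, 0.3], [-1.4, 1.1]]
[ 0.4858 -0.3229 -0.1223]
[[-1.2, -1.1], [0.2, -0.2], [1.3, 1.4], [-0.2, -0.0]]
```

The basket fits at (0.536, 0.305), yaw 0.22, with the handle centre at z≈0.124. The deep tray is at (0.486, -0.323), yaw -0.12, the shallow tray at (0.540, -0.006), yaw 0.10, and the mat at (0.545, 0.308).

```bash
cat >> h.py <<'E'
def plan(pos,rpy,n,grip,ramp=2,n_print=12):
    """rows from measured pose to target pose; trapezoid weights; rpy=(roll,pitch,yaw)"""
    o=robot.get_obs(); p=np.array(o['tool_pos']); R0=R.from_euler('xyz',o['ee_rot']); R1=R.from_euler('xyz',rpy)
    rv=(R0.inv()*R1).as_rotvec()
    wt=np.minimum(np.minimum(np.arange(1,n+1),np.arange(n,0,-1)),ramp).astype(float); wt/=wt.sum()
    d=np.array(pos)-p; rows=[]
    for k in wt:
        s=R0.inv().apply(d*k); rows.append(' '.join('%g'%round(x,3) for x in [*(rv*k),*s,grip])); R0=R0*R.from_rotvec(rv*k)
    print('t',o['time'],'dist',np.round(d,3),'rot',np.round(rv,3))
    for i in range(0,n,12): print('; '.join(rows[i:i+12]))
def brot(yaw,tilt=0,roll=0):
    """tool rpy for basket yaw, tilt>0 = open end lowered (rad), roll about basket x"""
    Rb=R.from_euler('z',yaw)*R.from_euler('y',-tilt)*R.from_euler('x',roll)
    return (Rb*R.from_euler('x',-np.pi/2)).as_euler('xyz')
def st():
    o=robot.get_obs(); Rb=R.from_euler('xyz',o['ee_rot'])*R.from_euler('x',np.pi/2)
    p=np.array(o['tool_pos']); b=p+Rb.apply([0,0,-.101+0]) # basket origin approx when gripped
    print('t %.2f'%o['time'],'tcp',np.round(p,3),'basket yaw/pitch/roll',np.round(Rb.as_euler('ZYX'),3),'F',np.round(o['wrist_force'],1),'w',round(o['width'],4),'borg',np.round(b,3),'mouth',np.round(b+Rb.apply([-.101,0,.019]),3))
E
python3 -c "
from h import *
plan([.536,.305,.215],brot(.223),11,.094)"
```

```text
t 0.6 dist [ 0.352 -0.213  0.009] rot [-0.     1.006  0.   ]
-0 0.05 0 -0.004 -0 -0.02 0.094; -0 0.101 0 -0.006 -0.001 -0.041 0.094; -0 0.101 0 -0.002 -0.001 -0.041 0.094; -0 0.101 0 0.002 -0.001 -0.041 0.094; -0 0.101 0 0.006 -0.001 -0.041 0.094; -0 0.101 0 0.01 -0.001 -0.04 0.094; -0 0.101 0 0.014 -0.001 -0.039 0.094; -0 0.101 0 0.018 -0.001 -0.037 0.094; -0 0.101 0 0.022 -0.001 -0.035 0.094; -0 0.101 0 0.025 -0.001 -0.033 0.094; -0 0.05 0 0.014 -0 -0.015 0.094
```

Request:
arm_command(
  series="0 0.05 0 -0.004 0 -0.02 0.094; 0 0.101 0 -0.006 -0.001 -0.041 0.094; 0 0.101 0 -0.002 -0.001 -0.041 0.094; 0 0.101 0 0.002 -0.001 -0.041 0.094; 0 0.101 0 0.006 -0.001 -0.041 0.094; 0 0.101 0 0.01 -0.001 -0.04 0.094; 0 0.101 0 0.014 -0.001 -0.039 0.094; 0 0.101 0 0.018 -0.001 -0.037 0.094; 0 0.101 0 0.022 -0.001 -0.035 0.094; 0 0.101 0 0.025 -0.001 -0.033 0.094; 0 0.05 0 0.014 0 -0.015 0.094",
)

```text
time: 1.7
tool_pos: [0.5444, 0.2932, 0.2148]
ee_rot: [-1.568, -0.002, 0.187]
wrist_force: [-0.3, 0.0, -0.2]
width: 0.094
```

Run:
```python
from h import *
snap('wrist','w0')
for t in ['basket_grip','basket_mouth','basket']: spot('wrist',t)
P=robot.camera_params('wrist'); 
def bp(m,x=.536,y=.305,yw=.223): 
    return R.from_euler('z',yw).apply(m)+[x,y,.004]
print(proj('wrist',bp(np.array([[0,.079,.135],[0,-.079,.135],[.089,.079,.055],[.089,-.079,.055],[-.101,.075,.019],[-.101,-.075,.019]]))).round())
st()
```

```text
wrist basket_grip 0.95 [0.538 0.304 0.024]
wrist basket_grip 0.42 [0.609 0.308 0.034]
wrist basket_mouth 0.97 [0.534 0.301 0.018]
wrist basket_mouth 0.18 [0.605 0.311 0.033]
wrist basket 0.85 [0.534 0.301 0.019]
wrist basket 0.17 [0.598 0.338 0.036]
[[252. 108.]
 [257. 263.]
 [328. 107.]
 [323. 230.]
 [178. 116.]
 [189. 221.]]
t 1.90 tcp [0.542 0.296 0.215] basket yaw/pitch/roll [ 0.193 -0.     0.004] F [-0.2  0.8  0.3] w 0.094 borg [0.541 0.296 0.114] mouth [0.442 0.277 0.133]
```

View pics/w0.png

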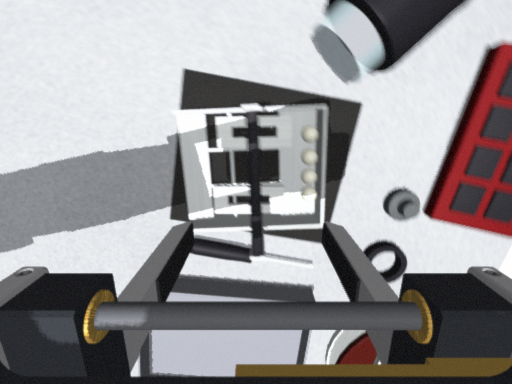

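The wrist view shows the handle running from about (250,105) to (258,257), and the model predicted (252,108) to (257,263). The two agree, so I go down.

```bash
python3 -c "
from h import *
plan([.536,.305,.105],brot(.223),6,.094)"
```

```text
t 1.9 dist [-0.006  0.009 -0.11 ] rot [-0.004 -0.03   0.   ]
-0 -0.003 0 -0 0.011 0.001 0.094; -0.001 -0.006 0 -0.001 0.022 0.002 0.094; -0.001 -0.006 0 -0.001 0.022 0.002 0.094; -0.001 -0.006 0 -0.001 0.022 0.002 0.094; -0.001 -0.006 0 -0.001 0.022 0.002 0.094; -0 -0.003 0 -0 0.011 0.001 0.094
```

Request:
arm_command(
  series="0 -0.003 0 0 0.011 0.001 0.094; -0.001 -0.006 0 -0.001 0.022 0.002 0.094; -0.001 -0.006 0 -0.001 0.022 0.002 0.094; -0.001 -0.006 0 -0.001 0.022 0.002 0.094; -0.001 -0.006 0 -0.001 0.018 0.002 0.094; 0 -0.003 0 0 0.008 0.001 0.094; 0 0 0 0 0 0 0.094",
)

```text
time: 2.6
tool_pos: [0.5261, 0.3134, 0.107]
ee_rot: [-1.568, -0.0, 0.243]
wrist_force: [-0.1, 0.4, -0.0]
width: 0.0938
```

```bash
python3 -c "
from h import *
st(); plan([.536,.305,.105],brot(.223),1,.0)"
```

```text
t 2.60 tcp [0.526 0.313 0.107] basket yaw/pitch/roll [ 0.243 -0.     0.003] F [-0.1  0.4 -0. ] w 0.0938 borg [0.526 0.314 0.006] mouth [0.428 0.289 0.025]
t 2.6 dist [ 0.01  -0.008 -0.002] rot [-0.003  0.02   0.   ]
-0.003 0.02 0 0.008 0.002 -0.011 0
```

Request:
arm_command(
  series="-0.003 0.02 0 0.007 0.002 -0.009 0.094; 0 0 0 0 0 0 0.06; 0 0 0 0 0 0 0.03; 0 0 0 0 0 0 0; 0 0 0 0 0 0 0; 0 0 0 0 0 0 0; 0 0 0 0 0 0 0; 0 0 0 0 0 0 0; 0 0 0 0 0 0 0; 0 0 0 0 0 0 0",
)

```text
time: 3.6
tool_pos: [0.5379, 0.3071, 0.1099]
ee_rot: [-1.569, -0.009, 0.222]
wrist_force: [0.2, -0.6, 0.7]
width: 0.0252
```

```bash
python3 -c "
from h import *
st(); plan([.536,.305,.145],brot(.223),4,.0)"
```

```text
t 3.60 tcp [0.538 0.307 0.11 ] basket yaw/pitch/roll [ 0.222 -0.009  0.001] F [ 0.2 -0.6  0.7] w 0.0252 borg [0.539 0.307 0.009] mouth [0.44  0.285 0.027]
t 3.6 dist [-0.002 -0.002  0.035] rot [-0.001 -0.001  0.009]
-0 -0 0.001 -0 -0.006 -0 0; -0 -0 0.003 -0.001 -0.012 -0.001 0; -0 -0 0.003 -0.001 -0.012 -0.001 0; -0 -0 0.001 -0 -0.006 -0 0
```

Request:
arm_command(
  series="0 0 0.004 0 0.004 0 0; 0 0 0.003 0 0.001 0 0; 0 0 0 0 0 0 0; 0 0 0 0 0 0 0; 0 0 0 0 0 0 0; 0 0 0 0 0 0 0",
)

```text
time: 4.2
tool_pos: [0.5372, 0.307, 0.1048]
ee_rot: [-1.57, 0.0, 0.223]
wrist_force: [-0.6, -0.1, 1.1]
width: 0.0119
```

```bash
python3 -c "
from h import *
st(); plan([.53,.305,.165],brot(.223,-.16),8,.0)"
```

```text
t 4.20 tcp [0.537 0.307 0.105] basket yaw/pitch/roll [0.223 0.    0.001] F [-0.6 -0.1  1.1] w 0.0119 borg [0.537 0.307 0.004] mouth [0.439 0.285 0.023]
t 4.2 dist [-0.007 -0.002  0.06 ] rot [-0.001  0.     0.16 ]
-0 0 0.011 -0.001 -0.004 -0 0; -0 0 0.023 -0.001 -0.009 -0 0; -0 0 0.023 -0.001 -0.009 -0 0; -0 0 0.023 -0.002 -0.009 -0 0; -0 0 0.023 -0.002 -0.008 -0 0; -0 0 0.023 -0.002 -0.008 -0 0; -0 0 0.023 -0.002 -0.008 -0 0; -0 0 0.011 -0.001 -0.004 -0 0
```

Request:
arm_command(
  series="0 0 0 0 -0.005 0 0; 0 0 0 0 -0.01 0 0; 0 0 0 0 -0.012 0 0; 0 0 0.015 -0.001 -0.01 0 0; 0 0 0.025 -0.001 -0.01 0 0; 0 0 0.025 -0.002 -0.01 0 0; 0 0 0.025 -0.002 -0.01 0 0; 0 0 0.025 -0.002 -0.008 0 0; 0 0 0.02 -0.001 -0.004 0 0; 0 0 0 0 0 0 0",
)

```text
time: 5.2
tool_pos: [0.5289, 0.3043, 0.1828]
ee_rot: [-1.573, 0.152, 0.221]
wrist_force: [0.1, 0.3, -6.3]
width: 0.0119
```

```bash
python3 -c "
from h import *
st(); snap('side','s2'); a=cv2.imread('pics/s2.png'); cv2.imwrite('pics/s2c.png',cv2.resize(a[184:384,150:350],None,fx=3,fy=3))
plan([.53,.305,.205],brot(.223,-.16),4,.0)"
```

```text
t 5.20 tcp [0.529 0.304 0.183] basket yaw/pitch/roll [ 0.221  0.152 -0.002] F [ 0.1  0.3 -6.3] w 0.0119 borg [0.514 0.301 0.083] mouth [0.419 0.28  0.117]
t 5.25 dist [0.001 0.001 0.022] rot [ 0.002 -0.002  0.009]
0 -0 0.001 -0 -0.004 0 0; 0.001 -0.001 0.003 -0.001 -0.007 0 0; 0.001 -0.001 0.003 -0.001 -0.007 0 0; 0 -0 0.001 -0 -0.004 0 0
```

View pics/s2c.png

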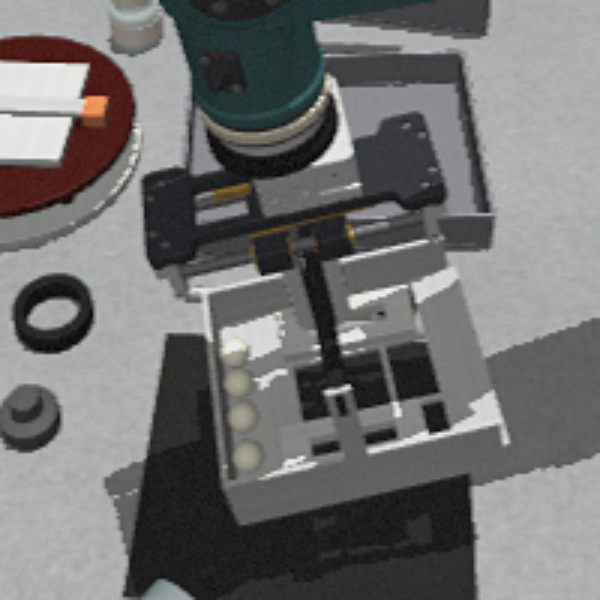

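```bash
python3 -c "
from h import *
plan([.476,-.322,.215],brot(-.122,-.16),30,.0,ramp=5)"
```

```text
t 5.25 dist [-0.053 -0.626  0.032] rot [0.055 0.339 0.009]
0 0.003 0 -0.001 -0 -0.005 0; 0.001 0.005 0 -0.003 -0 -0.009 0; 0.001 0.008 0 -0.004 -0 -0.014 0; 0.002 0.01 0 -0.006 -0 -0.019 0; 0.002 0.013 0 -0.007 -0 -0.023 0; 0.002 0.013 0 -0.006 -0 -0.023 0; 0.002 0.013 0 -0.006 -0 -0.023 0; 0.002 0.013 0 -0.006 -0 -0.023 0; 0.002 0.013 0 -0.006 -0 -0.024 0; 0.002 0.013 0 -0.005 -0 -0.024 0; 0.002 0.013 0 -0.005 -0 -0.024 0; 0.002 0.013 0 -0.005 -0.001 -0.024 0
0.002 0.013 0 -0.004 -0.001 -0.024 0; 0.002 0.013 0 -0.004 -0.001 -0.024 0; 0.002 0.013 0 -0.004 -0.001 -0.024 0; 0.002 0.013 0 -0.003 -0.001 -0.024 0; 0.002 0.013 0 -0.003 -0.001 -0.024 0; 0.002 0.013 0 -0.003 -0.001 -0.024 0; 0.002 0.013 0 -0.002 -0.001 -0.024 0; 0.002 0.013 0 -0.002 -0.001 -0.024 0; 0.002 0.013 0 -0.002 -0.001 -0.024 0; 0.002 0.013 0 -0.001 -0.001 -0.024 0; 0.002 0.013 0 -0.001 -0.001 -0.024 0; 0.002 0.013 0 -0.001 -0.001 -0.024 0
0.002 0.013 0 -0.001 -0.001 -0.024 0; 0.002 0.013 0 -0 -0.001 -0.024 0; 0.002 0.01 0 0 -0.001 -0.019 0; 0.001 0.008 0 0 -0.001 -0.015 0; 0.001 0.005 0 0 -0.001 -0.01 0; 0 0.003 0 0 -0 -0.005 0
```

Request:
arm_command(
  series="0 0.003 0 -0.001 -0.004 -0.005 0; 0.001 0.005 0 -0.003 -0.004 -0.009 0; 0.001 0.008 0 -0.004 -0.004 -0.014 0; 0.002 0.01 0 -0.006 -0.004 -0.019 0; 0.002 0.013 0 -0.007 -0.003 -0.023 0; 0.002 0.013 0 -0.006 -0.002 -0.023 0; 0.002 0.013 0 -0.006 -0.001 -0.023 0; 0.002 0.013 0 -0.006 0 -0.023 0; 0.002 0.013 0 -0.006 0 -0.024 0; 0.002 0.013 0 -0.005 0 -0.024 0; 0.002 0.013 0 -0.005 0 -0.024 0; 0.002 0.013 0 -0.005 0 -0.024 0",
)

```text
time: 6.45
tool_pos: [0.5042, 0.0415, 0.2207]
ee_rot: [-1.578, 0.146, 0.074]
wrist_force: [0.3, -0.4, -6.0]
width: 0.012
```

```bash
python3 -c "
from h import *
st();plan([.476,-.322,.212],brot(-.122,-.16),17,.0,ramp=20)"
```

```text
t 6.45 tcp [0.504 0.042 0.221] basket yaw/pitch/roll [ 0.074  0.146 -0.007] F [ 0.3 -0.4 -6. ] w 0.012 borg [0.49  0.04  0.121] mouth [0.393 0.033 0.154]
t 6.45 dist [-0.028 -0.364 -0.009] rot [0.037 0.194 0.015]
0 0.002 0 -0.001 0 -0.004 0; 0.001 0.005 0 -0.001 0 -0.009 0; 0.001 0.007 0.001 -0.002 0.001 -0.013 0; 0.002 0.01 0.001 -0.002 0.001 -0.018 0; 0.002 0.012 0.001 -0.003 0.001 -0.022 0; 0.003 0.014 0.001 -0.003 0.001 -0.027 0; 0.003 0.017 0.001 -0.003 0.001 -0.031 0; 0.004 0.019 0.001 -0.003 0.001 -0.036 0; 0.004 0.022 0.002 -0.002 0.001 -0.04 0; 0.004 0.019 0.001 -0.001 0.001 -0.036 0; 0.003 0.017 0.001 -0.001 0.001 -0.032 0; 0.003 0.014 0.001 -0 0.001 -0.027 0
0.002 0.012 0.001 0 0.001 -0.023 0; 0.002 0.01 0.001 0 0 -0.018 0; 0.001 0.007 0.001 0 0 -0.013 0; 0.001 0.005 0 0 0 -0.009 0; 0 0.002 0 0 0 -0.004 0
```

Request:
arm_command(
  series="0.002 0.013 0.001 -0.003 0.001 -0.023 0; 0.002 0.013 0.001 -0.003 0.001 -0.023 0; 0.002 0.013 0.001 -0.003 0.001 -0.023 0; 0.002 0.013 0.001 -0.002 0.001 -0.023 0; 0.002 0.013 0.001 -0.002 0.001 -0.023 0; 0.002 0.013 0.001 -0.002 0.001 -0.023 0; 0.002 0.012 0.001 -0.002 0.001 -0.023 0; 0.002 0.012 0.001 -0.001 0 -0.023 0; 0.002 0.012 0.001 -0.001 0 -0.022 0; 0.002 0.01 0 0 0 -0.02 0; 0.002 0.01 0 0 0 -0.018 0; 0.002 0.008 0 0 0 -0.015 0",
)

```text
time: 7.65
tool_pos: [0.465, -0.2442, 0.2288]
ee_rot: [-1.582, 0.145, -0.103]
wrist_force: [-0.5, 0.1, -5.5]
width: 0.0115
```

```bash
python3 -c "
from h import *
st();plan([.476,-.322,.205],brot(-.122,-.16),6,.0,ramp=20)"
```

```text
t 7.65 tcp [ 0.465 -0.244  0.229] basket yaw/pitch/roll [-0.103  0.145 -0.011] F [-0.5  0.1 -5.5] w 0.0115 borg [ 0.45  -0.244  0.129] mouth [ 0.354 -0.234  0.162]
t 7.65 dist [ 0.011 -0.078 -0.024] rot [0.014 0.019 0.015]
0.001 0.002 0.001 0.002 0.002 -0.006 0; 0.002 0.003 0.002 0.004 0.004 -0.013 0; 0.003 0.005 0.004 0.006 0.005 -0.019 0; 0.003 0.005 0.004 0.006 0.005 -0.019 0; 0.002 0.003 0.002 0.004 0.003 -0.013 0; 0.001 0.002 0.001 0.002 0.002 -0.006 0
```

Request:
arm_command(
  series="0.002 0.002 0.001 0.002 0.002 -0.014 0; 0.002 0.003 0.002 0.002 0.004 -0.014 0; 0.003 0.004 0.002 0.002 0.004 -0.014 0; 0.003 0.003 0.002 0.003 0.004 -0.011 0; 0.002 0.002 0.002 0.003 0.003 -0.008 0; 0.001 0.002 0.001 0.002 0.002 -0.005 0; 0 0 0 0 0 0 0; 0 0 0 0 0 0 0",
)

```text
time: 8.45
tool_pos: [0.4671, -0.318, 0.2057]
ee_rot: [-1.568, 0.158, -0.123]
wrist_force: [-0.7, 0.6, -7.5]
width: 0.0116
```

```bash
python3 -c "
from h import *
snap('top','t3');snap('side','s3');snap('wrist','w3')
a=cv2.imread('pics/s3.png')[90:240,180:380]; b=cv2.imread('pics/t3.png')[160:280,270:430]
cv2.imwrite('pics/s3c.png',cv2.resize(a,None,fx=4,fy=4));cv2.imwrite('pics/t3c.png',cv2.resize(b,None,fx=4,fy=4))
st()"
```

```text
t 8.60 tcp [ 0.467 -0.318  0.206] basket yaw/pitch/roll [-0.123  0.157  0.002] F [ 0.1  0.7 -6.1] w 0.0119 borg [ 0.452 -0.316  0.106] mouth [ 0.355 -0.304  0.141]
```

View pics/s3c.png

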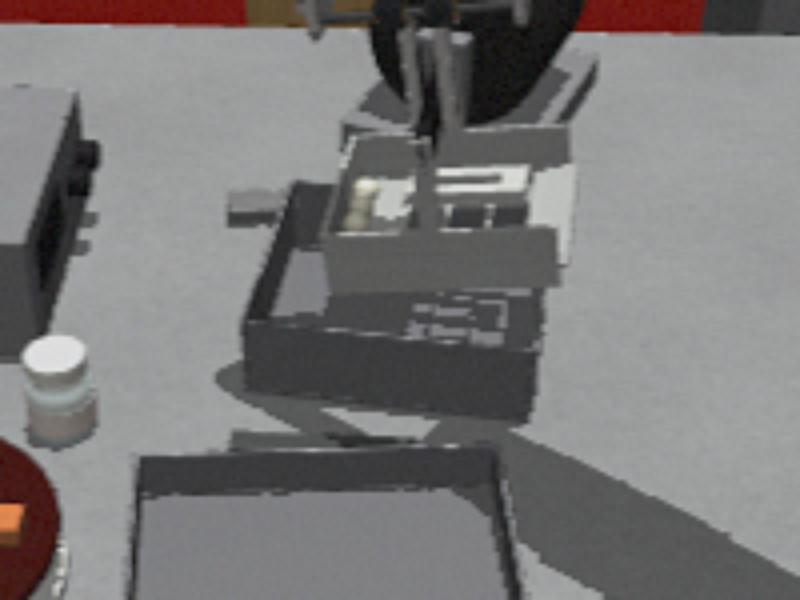

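View pics/t3c.png

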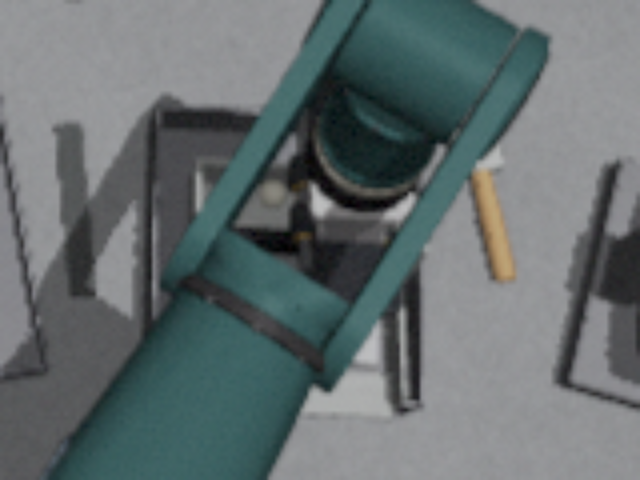

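View pics/w3.png

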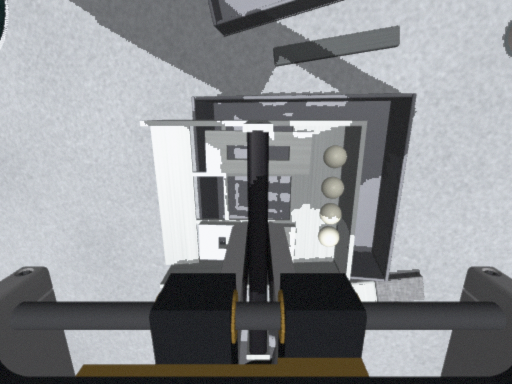

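All four balls are still on the heel, at wrist pixels (335,157) to (328,237), and both bars sit beside the walls. Next I overlay the tray model on the wrist view.

Run:
```python
from h import *
im=cv2.imread('pics/w3.png')
for (x,y,yw),col in [((.4858,-.3229,-.1223),(0,0,255)),((.486,-.323,-.03),(0,255,0))]:
    m=np.array([[.12,.11,.075],[.12,-.11,.075],[-.12,-.11,.075],[-.12,.11,.075]])
    q=proj('wrist',R.from_euler('z',yw).apply(m)+[x,y,0]); print(q.round())
    cv2.polylines(im,[q.round().astype(int)],True,col,1)
cv2.imwrite('pics/w3o.png',im)
```

```text
[[416.  89.]
 [386. 280.]
 [200. 264.]
 [188.  93.]]
[[406.  78.]
 [396. 273.]
 [208. 272.]
 [181. 103.]]
```

View pics/w3o.png

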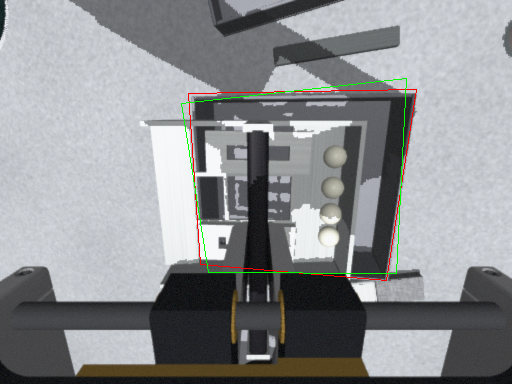

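```bash
python3 -c "
from h import *
plan([.481,-.325,.192],brot(-.122,.24),11,.0,ramp=3)"
```

```text
t 8.6 dist [ 0.014 -0.007 -0.014] rot [-0.002 -0.001 -0.397]
-0 -0 -0.015 0.001 0 -0 0; -0 -0 -0.029 0.001 0.001 -0 0; -0 -0 -0.044 0.002 0.001 -0.001 0; -0 -0 -0.044 0.002 0.001 -0.001 0; -0 -0 -0.044 0.002 0.002 -0.001 0; -0 -0 -0.044 0.002 0.002 -0.001 0; -0 -0 -0.044 0.002 0.002 -0.001 0; -0 -0 -0.044 0.001 0.002 -0.001 0; -0 -0 -0.044 0.001 0.002 -0.001 0; -0 -0 -0.029 0.001 0.001 -0 0; -0 -0 -0.015 0 0.001 -0 0
```

Request:
arm_command(
  series="0 0 -0.015 0.001 0 0 0; 0 0 -0.029 0.001 0.001 0 0; 0 0 -0.044 0.002 0.001 -0.001 0; 0 0 -0.044 0.002 0.001 -0.001 0; 0 0 -0.044 0.002 0.002 -0.001 0; 0 0 -0.044 0.002 0.002 -0.001 0; 0 0 -0.044 0.002 0.002 -0.001 0; 0 0 -0.044 0.001 0.002 -0.001 0; 0 0 -0.04 0.001 0.002 -0.001 0; 0 0 -0.025 0.001 0.001 0 0; 0 0 0 0 0 0 0; 0 0 0 0 0 0 0",
)

```text
time: 9.8
tool_pos: [0.4759, -0.3219, 0.1935]
ee_rot: [-1.571, -0.23, -0.122]
wrist_force: [-0.2, 0.6, -6.5]
width: 0.0118
```

```bash
python3 -c "
from h import *
snap('wrist','w4')
st();plan([.481,-.325,.192],brot(-.122,.30),3,.0,ramp=3)"
```

```text
t 9.85 tcp [ 0.476 -0.322  0.193] basket yaw/pitch/roll [-0.121 -0.23   0.   ] F [ 0.2 -0.5 -6.8] w 0.0121 borg [ 0.499 -0.325  0.095] mouth [ 0.397 -0.312  0.091]
t 9.85 dist [ 0.005 -0.003 -0.001] rot [-0.001  0.001 -0.07 ]
-0 0 -0.017 0.001 0.001 -0.001 0; -0 0 -0.035 0.002 0.001 -0.001 0; -0 0 -0.017 0.001 0.001 -0.001 0
```

View pics/w4.png

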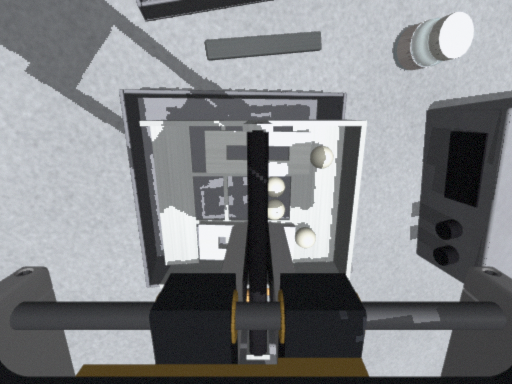

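The basket sits inside the tray outline. Two balls are in the lane at (275,186) and (275,210), and two are still on the heel at (322,157) and (305,238). I'll tilt a little more and rock.

Request:
arm_command(
  series="0 0 -0.02 0.001 0 -0.001 0; 0 0 -0.03 0.001 0 -0.001 0; 0 0 -0.02 0.001 0 -0.001 0; 0 0 0 0 0 0 0; 0 0 0 0 0 0 0; 0 0 0 0 0 0 0",
)

```text
time: 10.45
tool_pos: [0.4791, -0.3257, 0.1946]
ee_rot: [-1.571, -0.305, -0.12]
wrist_force: [0.2, 0.5, -6.1]
width: 0.0121
```

```bash
python3 -c "
from h import *
snap('wrist','w5')
st()"
```

```text
t 10.50 tcp [ 0.479 -0.326  0.195] basket yaw/pitch/roll [-0.12  -0.305 -0.   ] F [-0.2  0.4 -5.4] w 0.0117 borg [ 0.509 -0.329  0.098] mouth [ 0.408 -0.317  0.086]
```

View pics/w5.png

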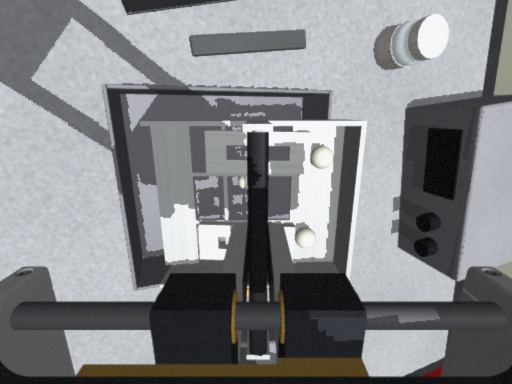

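Two have dropped through, and the ball at (240,183) is in the tray. The other two rest against the bar ends at (322,157) and (305,238), so I roll sideways to bring them into the lane.

Request:
arm_command(
  series="0.04 0 0.02 0 0 0 0; 0.07 0 0.03 0 0 0 0; 0.08 0 0.03 0 0 0 0; 0.06 0 0.02 0 0 0 0; 0.02 0 0 0 0 0 0; 0 0 0 0 0 0 0; 0 0 0 0 0 0 0; 0 0 0 0 0 0 0",
)

```text
time: 11.3
tool_pos: [0.4812, -0.3278, 0.1961]
ee_rot: [-1.306, -0.208, -0.105]
wrist_force: [0.5, -0.3, -5.3]
width: 0.0119
```

```bash
python3 -c "
from h import *
snap('wrist','w6')
st()"
```

```text
t 11.35 tcp [ 0.481 -0.328  0.196] basket yaw/pitch/roll [-0.105 -0.208  0.265] F [-0.1  0.1 -5.9] w 0.0118 borg [ 0.504 -0.303  0.101] mouth [ 0.401 -0.298  0.098]
```

View pics/w6.png

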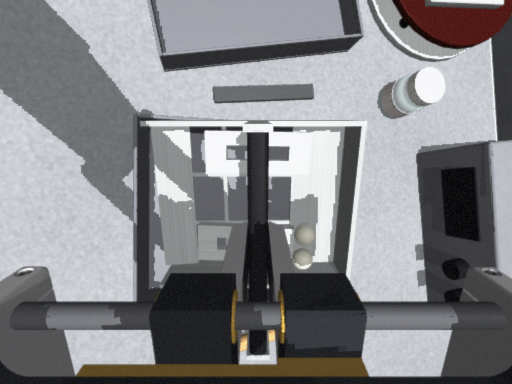

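Request:
arm_command(
  series="-0.05 0 -0.03 0 0 0 0; -0.07 0 -0.04 0 0 0 0; -0.07 0 -0.03 0 0 0 0; -0.06 0 -0.02 0 0 0 0; -0.05 0 0 0 0 0 0; -0.04 0 0 0 0 0 0; -0.04 0 0 0 0 0 0; -0.04 0 0 0 0 0 0; 0 0 0 0 0 0 0; 0 0 0 0 0 0 0",
)

```text
time: 12.35
tool_pos: [0.4771, -0.315, 0.1955]
ee_rot: [-1.722, -0.327, -0.121]
wrist_force: [0.2, -0.4, -6.0]
width: 0.0117
```

```bash
python3 -c "
from h import *
snap('wrist','w7')
st()"
```

```text
t 12.40 tcp [ 0.477 -0.315  0.195] basket yaw/pitch/roll [-0.122 -0.327 -0.151] F [ 0.1  0.7 -6. ] w 0.0118 borg [ 0.507 -0.334  0.101] mouth [ 0.406 -0.319  0.086]
```

View pics/w7.png

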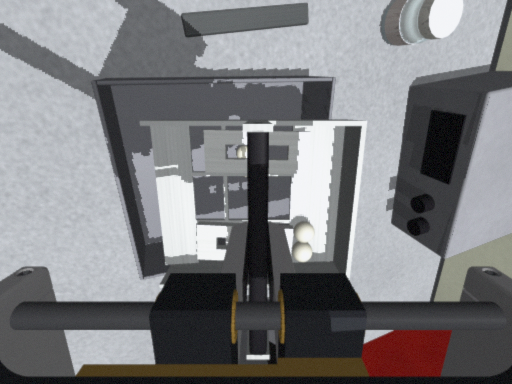

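Request:
arm_command(
  series="0 0 0.1 0 0 0 0; 0 0 0.13 0 0 0 0; 0 0 0.1 0 0 0 0; 0 0 0 0 0 0 0; 0 0 -0.06 0 0 0 0; 0 0 -0.12 0 0 0 0; 0.02 0 -0.1 0 0 0 0; 0.03 0 -0.02 0 0 0 0; 0 0 0 0 0 0 0; 0 0 0 0 0 0 0; 0 0 0 0 0 0 0",
)

```text
time: 13.5
tool_pos: [0.4753, -0.3154, 0.1932]
ee_rot: [-1.661, -0.31, -0.136]
wrist_force: [0.2, 0.4, -6.1]
width: 0.0117
```

```bash
python3 -c "
from h import *
snap('wrist','w8')
st()"
```

```text
t 13.55 tcp [ 0.475 -0.315  0.193] basket yaw/pitch/roll [-0.136 -0.31  -0.09 ] F [-0.5 -0.7 -5.9] w 0.0116 borg [ 0.505 -0.329  0.097] mouth [ 0.404 -0.313  0.085]
```

View pics/w8.png

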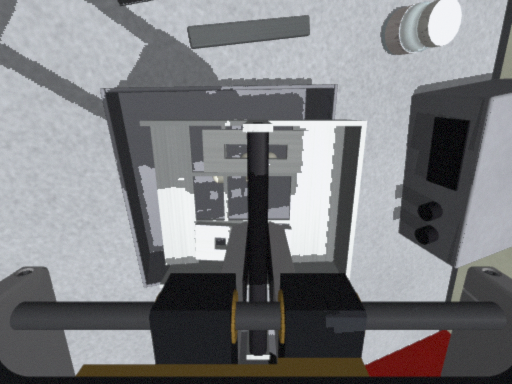

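The heel now shows no balls, and one lies in the tray at (215,178). I'll level and raise the basket to count the tray.

Request:
arm_command(
  series="0.03 0 0.05 0 -0.01 0 0; 0.03 0 0.08 0 -0.015 0 0; 0.02 0 0.08 0 -0.02 0 0; 0.01 0 0.07 0 -0.02 0 0; 0 0 0.03 0 -0.02 0 0; 0 0 0 0 -0.015 0 0; 0 0 0 0 -0.01 0 0; 0 0 0 0 0 0 0",
)

```text
time: 14.35
tool_pos: [0.4709, -0.3115, 0.305]
ee_rot: [-1.57, 0.003, -0.139]
wrist_force: [-0.6, -0.4, -4.9]
width: 0.012
```

```bash
python3 -c "
from h import *
a=snap('wrist','w9');b=snap('side','s9')
cv2.imwrite('pics/w9c.png',cv2.resize(a[70:300,110:400],None,fx=2.7,fy=2.5,interpolation=2)); cv2.imwrite('pics/s9c.png',cv2.resize(b[60:220,200:370],None,fx=3.7,fy=3.7,interpolation=2))
spot('wrist','ball_0',6); spot('side','ball_0',6)
st()"
```

```text
wrist ball_0 0.66 [ 0.413 -0.346  0.224]
wrist ball_0 0.57 [ 0.512 -0.342  0.019]
side ball_0 0.46 [ 0.56  -0.165  0.012]
side ball_0 0.41 [ 0.474 -0.248  0.235]
t 14.55 tcp [ 0.469 -0.311  0.302] basket yaw/pitch/roll [-0.139  0.009  0.004] F [ 0.8  0.  -6. ] w 0.0119 borg [ 0.468 -0.31   0.201] mouth [ 0.368 -0.296  0.221]
```

View pics/w9c.png

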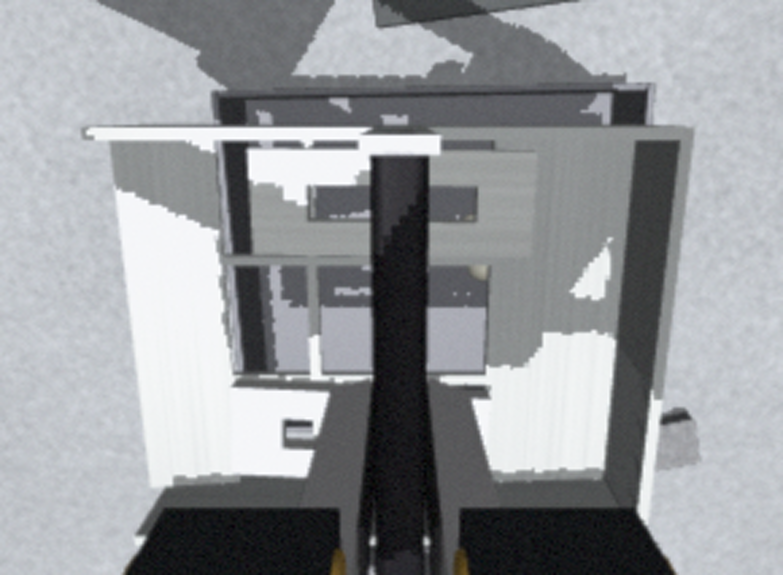

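View pics/s9c.png

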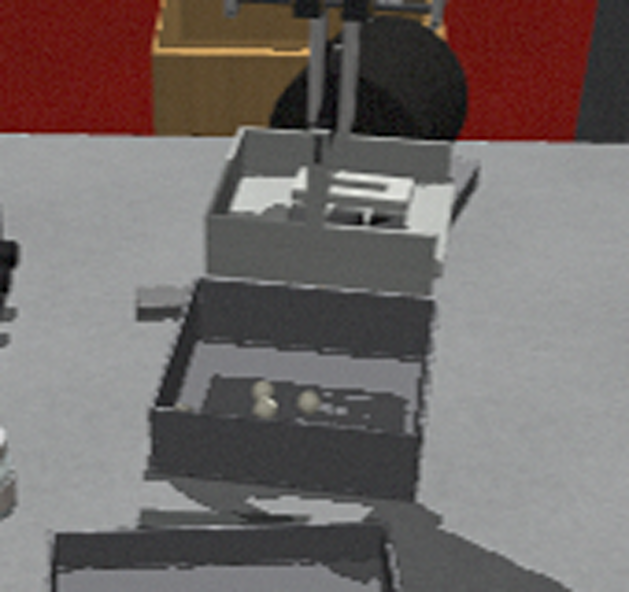

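```bash
python3 -c "
import cv2
b=cv2.imread('pics/s9.png');cv2.imwrite('pics/s9d.png',cv2.resize(b[150:185,235:320],None,fx=9,fy=9,interpolation=2))"
```

```text
(no output)
```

View pics/s9d.png

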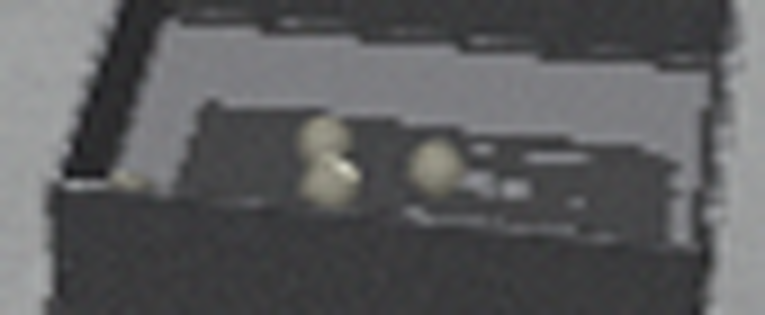

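Four balls are in the deep tray: three in the open and one just showing over the near wall at crop (130,183). Both bars are still in the basket. Now to the shallow tray.

```bash
python3 -c "
from h import *
plan([.592,0,.26],brot(.098,0.1),14,.0,ramp=3)"
```

```text
t 14.55 dist [ 0.123  0.311 -0.042] rot [ 0.007 -0.238 -0.108]
0 -0.007 -0.003 0.002 0.001 0.009 0; 0 -0.013 -0.006 0.004 0.002 0.018 0; 0.001 -0.02 -0.009 0.007 0.004 0.027 0; 0.001 -0.02 -0.009 0.008 0.004 0.027 0; 0.001 -0.02 -0.009 0.008 0.004 0.027 0; 0.001 -0.02 -0.009 0.009 0.004 0.026 0; 0.001 -0.02 -0.009 0.009 0.004 0.026 0; 0.001 -0.02 -0.009 0.01 0.004 0.026 0; 0.001 -0.02 -0.009 0.01 0.004 0.026 0; 0.001 -0.02 -0.009 0.01 0.004 0.026 0; 0.001 -0.02 -0.009 0.011 0.004 0.025 0; 0.001 -0.02 -0.009 0.011 0.005 0.025 0
0 -0.013 -0.006 0.008 0.003 0.017 0; 0 -0.007 -0.003 0.004 0.002 0.008 0
```

Request:
arm_command(
  series="0 -0.007 -0.003 0.002 0.001 0.009 0; 0 -0.013 -0.006 0.004 0.002 0.018 0; 0.001 -0.02 -0.009 0.007 0.003 0.027 0; 0.001 -0.02 -0.009 0.008 0.003 0.027 0; 0.001 -0.02 -0.009 0.008 0.003 0.027 0; 0.001 -0.02 -0.009 0.009 0.003 0.026 0; 0.001 -0.02 -0.009 0.009 0.003 0.026 0; 0.001 -0.02 -0.009 0.01 0.003 0.026 0; 0.001 -0.02 -0.009 0.01 0.003 0.024 0; 0.001 -0.02 -0.009 0.01 0.003 0.022 0; 0.001 -0.015 -0.009 0.01 0.003 0.018 0; 0 -0.01 -0.009 0.01 0.003 0.01 0",
)

```text
time: 15.75
tool_pos: [0.5764, -0.0266, 0.2658]
ee_rot: [-1.55, -0.086, 0.083]
wrist_force: [-0.5, -1.4, -5.8]
width: 0.0119
```

```bash
python3 -c "
from h import *
st(); plan([.592,0,.24],brot(.098,0.2),6,.0,ramp=3)"
```

```text
t 15.75 tcp [ 0.576 -0.027  0.266] basket yaw/pitch/roll [ 0.083 -0.086  0.02 ] F [-0.5 -1.4 -5.8] w 0.0119 borg [ 0.585 -0.024  0.165] mouth [ 0.483 -0.033  0.175]
t 15.75 dist [ 0.016  0.027 -0.026] rot [-0.018 -0.016 -0.114]
-0.002 -0.001 -0.009 0.001 0.002 0.002 0; -0.003 -0.003 -0.019 0.003 0.005 0.004 0; -0.005 -0.004 -0.028 0.004 0.007 0.006 0; -0.005 -0.004 -0.028 0.004 0.007 0.006 0; -0.003 -0.003 -0.019 0.002 0.005 0.004 0; -0.002 -0.001 -0.009 0.001 0.002 0.002 0
```

Request:
arm_command(
  series="-0.003 -0.002 -0.01 0.001 0.003 0.003 0; -0.003 -0.002 -0.02 0.002 0.005 0.004 0; -0.004 -0.003 -0.03 0.003 0.007 0.004 0; -0.004 -0.003 -0.03 0.003 0.008 0.004 0; -0.003 -0.003 -0.03 0.003 0.01 0.004 0; -0.002 -0.001 -0.03 0.003 0.01 0.003 0; 0 0 -0.03 0.003 0.01 0 0; 0 0 -0.03 0.003 0.01 0 0; 0 0 -0.03 0.003 0.006 0 0; 0 0 0 0 0 0 0; 0 0 0 0 0 0 0",
)

```text
time: 16.85
tool_pos: [0.6015, -0.0002, 0.1918]
ee_rot: [-1.573, -0.313, 0.096]
wrist_force: [-0.2, -0.4, -6.0]
width: 0.0118
```

```bash
python3 -c "
from h import *
b=snap('side','s10');cv2.imwrite('pics/s10c.png',cv2.resize(b[120:300,170:350],None,fx=3.3,fy=3.3,interpolation=2))
st(); plan([.592,0,.18],brot(.098,0.42),4,.0,ramp=3)"
```

```text
t 16.90 tcp [ 0.601 -0.     0.192] basket yaw/pitch/roll [ 0.096 -0.313 -0.003] F [ 0.4  0.  -5.7] w 0.0119 borg [0.632 0.003 0.096] mouth [ 0.531 -0.007  0.083]
t 16.9 dist [-0.009  0.    -0.012] rot [ 0.003 -0.001 -0.107]
0.001 -0 -0.018 -0.002 0.001 0 0; 0.001 -0 -0.036 -0.004 0.003 0 0; 0.001 -0 -0.036 -0.004 0.003 0 0; 0.001 -0 -0.018 -0.002 0.001 0 0
```

View pics/s10c.png

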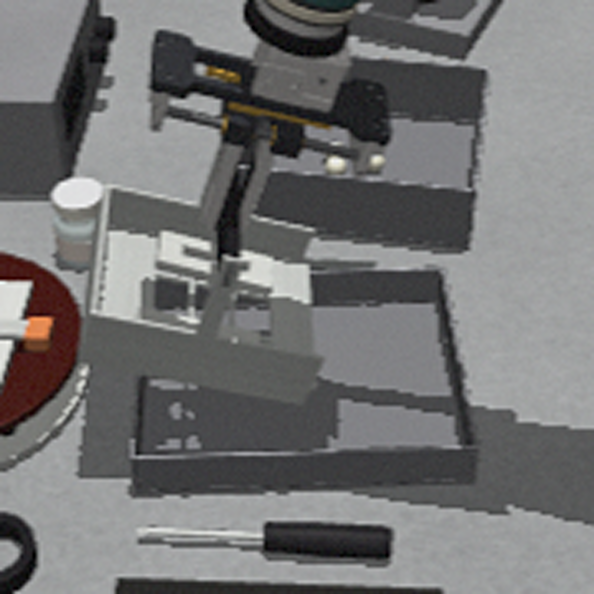

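Request:
arm_command(
  series="0.001 0 -0.02 -0.002 0.002 0 0; 0.001 0 -0.03 -0.003 0.003 0 0; 0.001 0 -0.03 -0.003 0.004 0 0; 0 0 -0.025 -0.002 0.004 0 0; 0 0 0 0 0 0 0; 0 0 0 0 0 0 0",
)

```text
time: 17.5
tool_pos: [0.5959, -0.0016, 0.1774]
ee_rot: [-1.572, -0.424, 0.097]
wrist_force: [-0.6, 0.5, -5.1]
width: 0.0119
```

```bash
python3 -c "
from h import *
b=snap('side','s11');cv2.imwrite('pics/s11c.png',cv2.resize(b[120:300,170:350],None,fx=3.3,fy=3.3,interpolation=2))
st(); plan([.592,0,.175],brot(.098,0.55),5,.0,ramp=3)"
```

```text
t 17.55 tcp [ 0.596 -0.002  0.177] basket yaw/pitch/roll [ 0.097 -0.423 -0.001] F [-0.4 -0.  -4.8] w 0.012 borg [0.637 0.002 0.085] mouth [ 0.538 -0.007  0.061]
t 17.55 dist [-0.004  0.002 -0.002] rot [ 0.002 -0.001 -0.127]
0 -0 -0.014 -0 0 0 0; 0 -0 -0.028 -0.001 0 0 0; 0.001 -0 -0.042 -0.001 0 0.001 0; 0 -0 -0.028 -0.001 0 0 0; 0 -0 -0.014 -0 0 0 0
```

View pics/s11c.png

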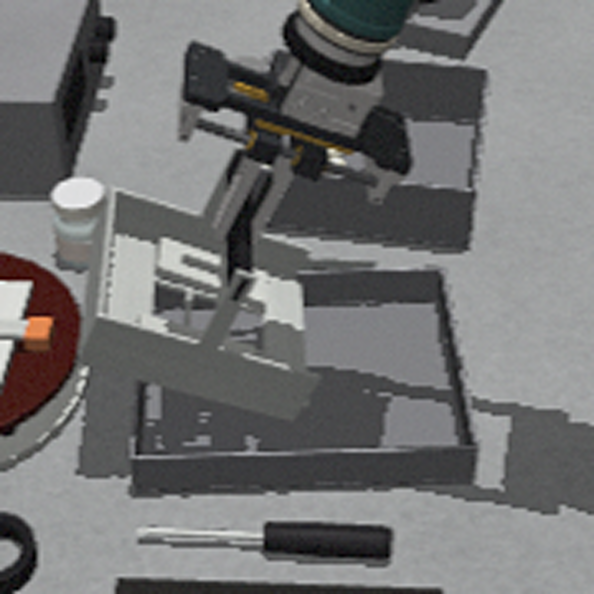

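Request:
arm_command(
  series="0 0 -0.015 0 0.002 0 0; 0 0 -0.025 -0.001 0.002 0 0; 0 0 -0.025 0 0.002 0 0; 0 0 -0.025 0 0.002 0 0; 0 0 0 0 0 0 0; 0 0 0 0 0 0 0; 0 0 0 0 0 0 0; 0 0 0 0 0 0 0",
)

```text
time: 18.35
tool_pos: [0.6005, -0.0014, 0.1717]
ee_rot: [-1.574, -0.519, 0.099]
wrist_force: [1.2, -0.2, -5.9]
width: 0.0118
```

```bash
python3 -c "
from h import *
b=snap('side','s12');cv2.imwrite('pics/s12c.png',cv2.resize(b[120:300,170:350],None,fx=3.3,fy=3.3,interpolation=2))
st()"
```

```text
t 18.40 tcp [ 0.601 -0.001  0.172] basket yaw/pitch/roll [ 0.099 -0.519 -0.003] F [-0.1 -0.2 -5.6] w 0.012 borg [0.65  0.003 0.084] mouth [ 0.554 -0.006  0.05 ]
```

View pics/s12c.png

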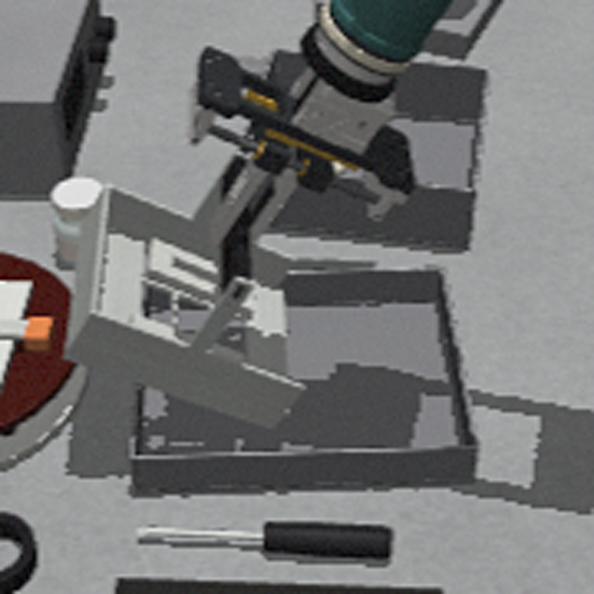

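Request:
arm_command(
  series="0 0 -0.02 -0.001 0 0 0; 0 0 -0.025 -0.002 0 0 0; 0 0 -0.025 -0.002 0 0 0; 0 0 -0.015 -0.001 0 0 0; 0 0 0 0 0 0 0; 0 0 0 0 0 0 0; 0 0 0 0 0 0 0; 0 0 0 0 0 0 0",
)

```text
time: 19.2
tool_pos: [0.5957, -0.002, 0.1691]
ee_rot: [-1.575, -0.61, 0.1]
wrist_force: [-0.4, -0.3, -5.1]
width: 0.0117
```

```bash
python3 -c "
from h import *
b=snap('side','s13');cv2.imwrite('pics/s13c.png',cv2.resize(b[120:300,170:350],None,fx=3.3,fy=3.3,interpolation=2))
st()"
```

```text
t 19.25 tcp [ 0.596 -0.002  0.169] basket yaw/pitch/roll [ 0.101 -0.61  -0.004] F [-1.   0.1 -5.5] w 0.0118 borg [0.653 0.003 0.086] mouth [ 0.56  -0.006  0.044]
```

View pics/s13c.png

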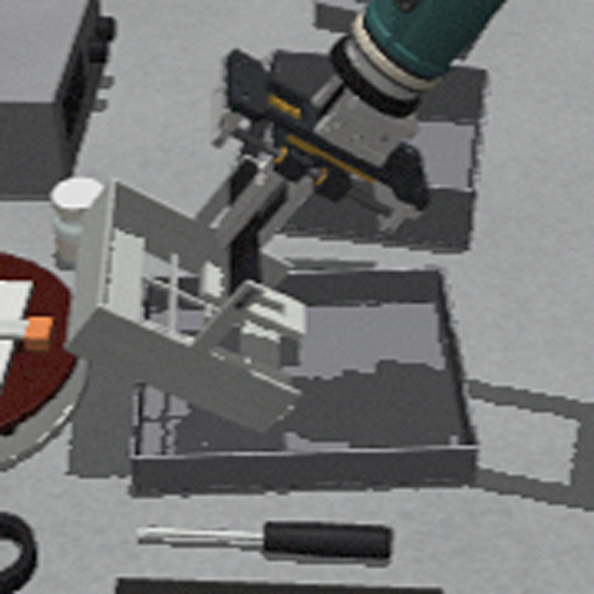

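The far bar has slid onto the lip and its end sticks out at crop (290,315). I continue slowly.

Request:
arm_command(
  series="0 0 -0.02 -0.001 0 0 0; 0 0 -0.025 -0.001 0 0 0; 0 0 -0.025 -0.001 0 0 0; 0 0 -0.015 -0.001 0 0 0; 0 0 0 0 0 0 0; 0 0 0 0 0 0 0; 0 0 0 0 0 0 0; 0 0 0 0 0 0 0",
)

```text
time: 20.05
tool_pos: [0.5937, -0.0025, 0.1685]
ee_rot: [-1.577, -0.704, 0.102]
wrist_force: [0.4, 0.7, -5.9]
width: 0.0119
```

```bash
python3 -c "
from h import *
b=snap('side','s14');cv2.imwrite('pics/s14c.png',cv2.resize(b[120:300,170:350],None,fx=3.3,fy=3.3,interpolation=2))
b=snap('top','t14');cv2.imwrite('pics/t14c.png',cv2.resize(b[160:280,190:310],None,fx=4,fy=4,interpolation=2))
st()"
```

```text
t 20.15 tcp [ 0.594 -0.003  0.168] basket yaw/pitch/roll [ 0.102 -0.704 -0.006] F [ 0.1  0.2 -4.8] w 0.0122 borg [0.659 0.004 0.092] mouth [ 0.57  -0.005  0.041]
```

View pics/s14c.png

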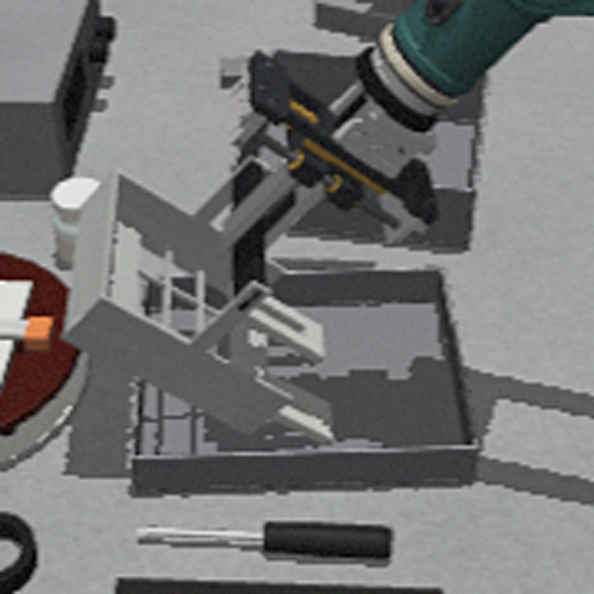

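View pics/t14c.png

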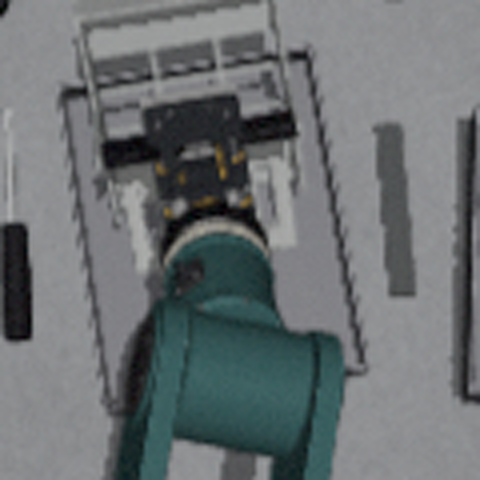

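Both bars hang over the lip with their noses apparently on the tray floor. I draw the basket back (world +x) so they come down off the lip.

Request:
arm_command(
  series="0 0 -0.01 0.004 0.003 0 0; 0 0 -0.02 0.007 0.005 0 0; 0 0 -0.02 0.007 0.005 0 0; 0 0 -0.02 0.007 0.005 0 0; 0 0 -0.01 0.004 0.003 0 0; 0 0 0 0 0 0 0; 0 0 0 0 0 0 0",
)

```text
time: 20.85
tool_pos: [0.6337, 0.001, 0.1745]
ee_rot: [-1.579, -0.794, 0.103]
wrist_force: [-0.0, -0.0, -4.6]
width: 0.0115
```

```bash
python3 -c "
from h import *
b=snap('side','s15');cv2.imwrite('pics/s15c.png',cv2.resize(b[120:300,170:350],None,fx=3.3,fy=3.3,interpolation=2))
st()"
```

```text
t 20.90 tcp [0.634 0.001 0.175] basket yaw/pitch/roll [ 0.103 -0.794 -0.008] F [-0.1  0.2 -3.8] w 0.012 borg [0.705 0.008 0.104] mouth [ 0.622 -0.001  0.045]
```

View pics/s15c.png

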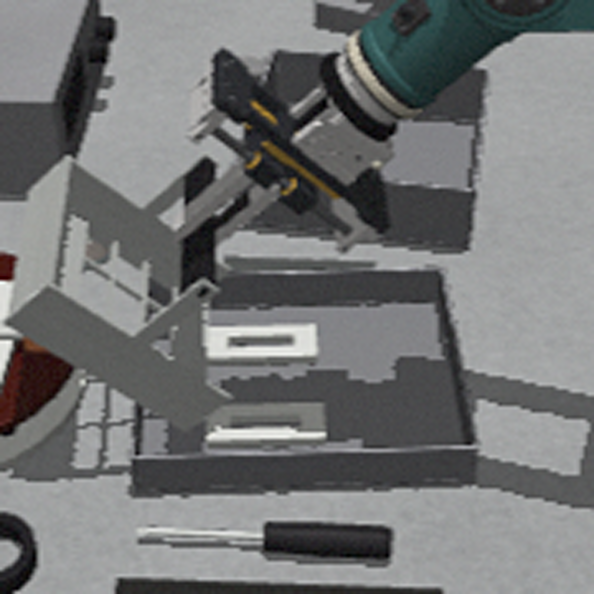

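Both bars lie in the shallow tray. I raise the basket straight up, then level it.

Request:
arm_command(
  series="0 0 0 0.007 -0.006 0 0; 0 0 0 0.014 -0.014 0 0; 0 0 0 0.018 -0.018 0 0; 0 0 0 0.018 -0.018 0 0; 0 0 0.05 0.018 -0.018 0 0; 0 0 0.1 0.01 -0.01 0 0; 0 0 0.1 -0.005 -0.005 0 0; 0 0 0.1 -0.01 0 0 0; 0 0 0.1 -0.01 0 0 0; 0 0 0.1 -0.01 0 0 0; 0 0 0.1 -0.01 0 0 0; 0 0 0.05 -0.005 0 0 0",
)

```text
time: 22.1
tool_pos: [0.5863, -0.0033, 0.3009]
ee_rot: [-1.58, -0.097, 0.092]
wrist_force: [-0.1, 0.8, -3.1]
width: 0.0116
```

```bash
python3 -c "
from h import *
b=snap('side','s16');cv2.imwrite('pics/s16c.png',cv2.resize(b[80:300,150:370],None,fx=2.7,fy=2.7,interpolation=2))
st();  plan([.543,.303,.24],brot(.12,0),12,.0,ramp=3)"
```

```text
t 22.15 tcp [ 0.587 -0.003  0.301] basket yaw/pitch/roll [ 0.092 -0.096 -0.009] F [ 0.5 -0.2 -5.2] w 0.012 borg [ 0.596 -0.003  0.2  ] mouth [ 0.495 -0.013  0.209]
t 22.15 dist [-0.044  0.306 -0.061] rot [ 0.01  -0.028  0.096]
0 -0.001 0.003 -0.001 0.002 0.01 0; 0.001 -0.002 0.006 -0.001 0.004 0.021 0; 0.001 -0.003 0.01 -0.002 0.006 0.031 0; 0.001 -0.003 0.01 -0.002 0.006 0.031 0; 0.001 -0.003 0.01 -0.002 0.006 0.031 0; 0.001 -0.003 0.01 -0.002 0.006 0.031 0; 0.001 -0.003 0.01 -0.001 0.006 0.031 0; 0.001 -0.003 0.01 -0.001 0.006 0.031 0; 0.001 -0.003 0.01 -0.001 0.006 0.031 0; 0.001 -0.003 0.01 -0.001 0.006 0.031 0; 0.001 -0.002 0.006 -0.001 0.004 0.021 0; 0 -0.001 0.003 -0 0.002 0.01 0
```

View pics/s16c.png

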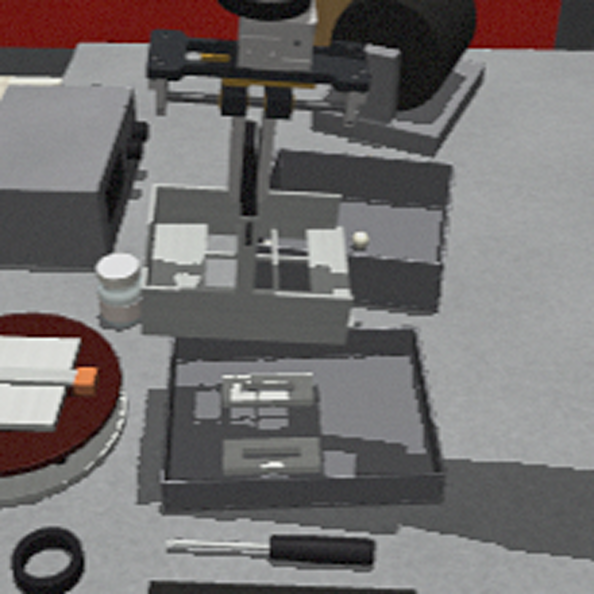

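Both bars lie flat in the shallow tray at crop (270,388) and (270,455), and the basket is empty. Back to the mat.

Request:
arm_command(
  series="0 -0.001 0.003 -0.001 0.002 0.01 0; 0.001 -0.002 0.006 -0.001 0.004 0.021 0; 0.001 -0.003 0.01 -0.002 0.005 0.031 0; 0.001 -0.003 0.01 -0.002 0.006 0.031 0; 0.001 -0.003 0.01 -0.002 0.006 0.031 0; 0.001 -0.003 0.01 -0.002 0.006 0.031 0; 0.001 -0.003 0.01 -0.001 0.006 0.031 0; 0.001 -0.003 0.01 -0.001 0.006 0.031 0; 0.001 -0.003 0.01 -0.001 0.006 0.028 0; 0.001 -0.003 0.01 -0.001 0.006 0.022 0; 0.001 -0.002 0.006 -0.001 0.004 0.012 0; 0 0 0 0 0 0 0",
)

```text
time: 23.35
tool_pos: [0.5485, 0.2922, 0.2504]
ee_rot: [-1.557, -0.042, 0.121]
wrist_force: [0.1, 0.2, -3.5]
width: 0.012
```

```bash
python3 -c "
from h import *
st();  plan([.543,.306,.12],brot(.12,0),8,.0,ramp=3)"
```

```text
t 23.35 tcp [0.548 0.292 0.25 ] basket yaw/pitch/roll [ 0.121 -0.042  0.013] F [ 0.1  0.2 -3.5] w 0.012 borg [0.553 0.294 0.15 ] mouth [0.452 0.281 0.164]
t 23.35 dist [-0.005  0.014 -0.13 ] rot [-0.013  0.001  0.042]
-0.001 0 0.002 -0.001 0.007 0.001 0; -0.001 0 0.005 -0.001 0.014 0.001 0; -0.002 0 0.007 -0.001 0.022 0.002 0; -0.002 0 0.007 -0.001 0.022 0.002 0; -0.002 0 0.007 -0.001 0.022 0.002 0; -0.002 0 0.007 -0.001 0.022 0.002 0; -0.001 0 0.005 -0.001 0.014 0.002 0; -0.001 0 0.002 -0 0.007 0.001 0
```

Request:
arm_command(
  series="-0.001 0 0.002 -0.001 0.007 0.001 0; -0.001 0 0.005 -0.001 0.014 0.001 0; -0.002 0 0.007 -0.001 0.022 0.002 0; -0.002 0 0.007 -0.001 0.022 0.002 0; -0.002 0 0.007 -0.001 0.022 0.002 0; -0.002 0 0.007 -0.001 0.018 0.002 0; -0.001 0 0.005 -0.001 0.01 0.002 0; 0 0 0.002 0 0.005 0.001 0; 0 0 0 0 0 0 0",
)

```text
time: 24.25
tool_pos: [0.5455, 0.2986, 0.1241]
ee_rot: [-1.571, -0.004, 0.111]
wrist_force: [0.0, 0.1, -3.0]
width: 0.0116
```

```bash
python3 -c "
from h import *
st();  plan([.543,.306,.108],brot(.12,0),3,.0,ramp=3)"
```

```text
t 24.25 tcp [0.546 0.299 0.124] basket yaw/pitch/roll [ 0.111 -0.004  0.   ] F [ 0.   0.1 -3. ] w 0.0116 borg [0.546 0.299 0.023] mouth [0.445 0.287 0.042]
t 24.25 dist [-0.003  0.007 -0.016] rot [-0.    -0.009  0.004]
-0 -0.002 0.001 -0 0.004 0.002 0; -0 -0.005 0.002 -0.001 0.008 0.004 0; -0 -0.002 0.001 -0 0.004 0.002 0
```

Request:
arm_command(
  series="0 0 0 0 0.004 0.001 0; 0 0 0 0 0.005 0.001 0; 0 0 0 0 0.004 0.001 0; 0 0 0 0 0.002 0 0; 0 0 0 0 0.001 0 0; 0 0 0 0 0 0 0",
)

```text
time: 24.85
tool_pos: [0.5475, 0.3029, 0.1111]
ee_rot: [-1.569, -0.011, 0.111]
wrist_force: [0.0, -0.2, -3.9]
width: 0.0117
```

```bash
python3 -c "
from h import *
b=snap('side','s17');cv2.imwrite('pics/s17c.png',cv2.resize(b[220:384,180:340],None,fx=3.6,fy=3.6,interpolation=2))
st()"
```

```text
t 24.90 tcp [0.548 0.303 0.111] basket yaw/pitch/roll [ 0.111 -0.011  0.002] F [ 0.3 -0.6 -3.7] w 0.012 borg [0.549 0.303 0.01 ] mouth [0.448 0.292 0.028]
```

View pics/s17c.png

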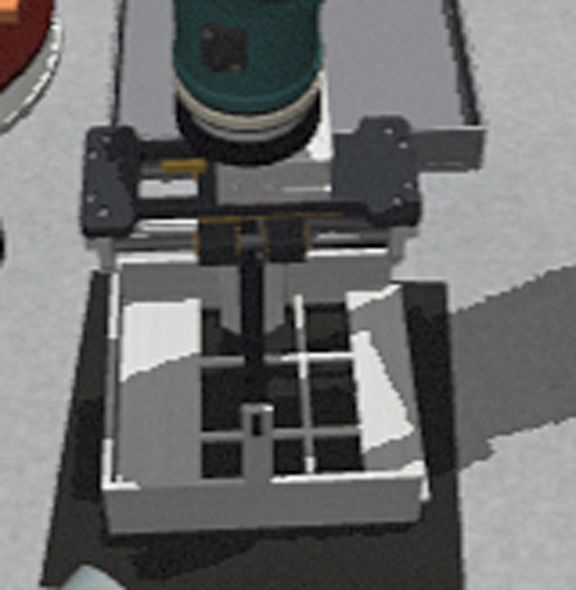

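Still hanging (-3.7 N). The basket is over the mat, so I lower the last few millimetres.

Request:
arm_command(
  series="0 0 0.006 0 0.003 0.001 0; 0 0 0.004 0 0.002 0 0; 0 0 0 0 0.001 0 0; 0 0 0 0 0.001 0 0; 0 0 0 0 0 0 0",
)

```text
time: 25.4
tool_pos: [0.548, 0.3041, 0.1049]
ee_rot: [-1.568, -0.002, 0.111]
wrist_force: [-0.3, 1.1, -3.4]
width: 0.0115
```

Request:
arm_command(
  series="0 0 0 0 0.001 0 0; 0 0 0 0 0.001 0 0; 0 0 0 0 0.001 0 0; 0 0 0 0 0 0 0",
)

```text
time: 25.8
tool_pos: [0.5481, 0.3042, 0.1049]
ee_rot: [-1.568, -0.004, 0.111]
wrist_force: [0.1, -0.4, -1.5]
width: 0.0119
```

Request:
arm_command(
  series="0 0 0 0 0.002 0 0; 0 0 0 0 0.002 0 0; 0 0 0 0 0 0 0",
)

```text
time: 26.1
tool_pos: [0.548, 0.3042, 0.1051]
ee_rot: [-1.567, -0.005, 0.11]
wrist_force: [-0.3, -0.5, -2.0]
width: 0.0117
```

Contact: the commanded lowering no longer moves it and the load has dropped. I open and then retreat.

Request:
arm_command(
  series="0 0 0 0 0.001 0 0.02; 0 0 0 0 0 0 0.04; 0 0 0 0 0 0 0.06; 0 0 0 0 0 0 0.08; 0 0 0 0 0 0 0.094; 0 0 0 0 0 0 0.094; 0 0 0 0 0 0 0.094; 0 0 0 0 0 0 0.094; 0 0 0 0 0 0 0.094; 0 0 0 0 0 0 0.094",
)

```text
time: 27.1
tool_pos: [0.5507, 0.3052, 0.104]
ee_rot: [-1.565, -0.012, 0.11]
wrist_force: [0.3, 0.5, -0.4]
width: 0.0883
```

Request:
arm_command(
  series="0 0 0.01 -0.003 -0.005 0 0.094; 0 0 0 0 -0.015 0 0.094; 0 0 0 0 -0.025 0 0.094; 0 0 0 0 -0.035 0 0.094; 0 0 0 0 -0.04 0 0.094; 0 0 0 0 -0.04 0 0.094; 0 0 0 -0.03 -0.03 0 0.094; 0 0 0 -0.04 -0.01 0 0.094; 0 0 0 -0.04 0 0 0.094; 0 0 0 -0.02 0 0 0.094; 0 0 0 0 0 0 0.094; 0 0 0 0 0 0 0.094",
)

```text
time: 28.3
tool_pos: [0.4146, 0.2887, 0.3268]
ee_rot: [-1.558, -0.016, 0.109]
wrist_force: [0.6, 0.4, -0.2]
width: 0.094
```

```bash
python3 -c "
from h import *
b=snap('side','s18');cv2.imwrite('pics/s18c.png',cv2.resize(b[120:384,130:370],None,fx=2.2,fy=2.2,interpolation=2))
b=snap('top','t18');cv2.imwrite('pics/t18c.png',cv2.resize(b[140:280,100:420],None,fx=2.5,fy=2.5,interpolation=2))
st()"
```

```text
t 28.40 tcp [0.415 0.289 0.326] basket yaw/pitch/roll [ 0.109 -0.015  0.012] F [-0.5 -0.6 -0.3] w 0.0941 borg [0.417 0.29  0.225] mouth [0.316 0.279 0.243]
```

View pics/s18c.png

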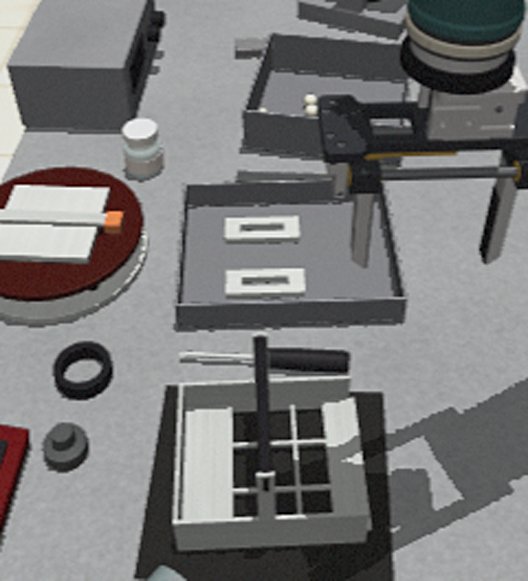

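View pics/t18c.png

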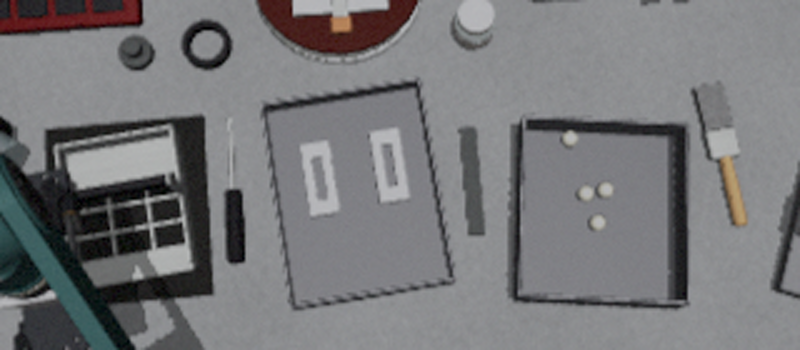

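The pictures show four balls in the deep tray, both bars flat in the shallow tray, the basket upright on the mat, and the bystanders in place. The arm is clear, so I hand it in.

```bash
python3 -c "
from h import *
robot.close_job(); print('done')"
```

```text
the job is handed in; nothing more can be done
done
```

The job is done and handed in at about 28 s of the 64 s allowed; `robot.close_job()` gives no verdict.

**What I did:**
- **Balls:** I carried the basket to the deep tray with its back slightly low. I then tilted its open end down about 18° and rocked it sideways and back and forth until all four balls had dropped, with both bars still inside.
- **Bars:** I tipped the bars out over the shallow tray with the lip about 4 cm above the table. I then drew the basket away from under them, so they were not thrown.
- **Basket:** I set it back on the mat and let go.

**Last checks:**
- **Final pictures:** The top view shows four balls in the deep tray, both bars flat in the shallow tray and the basket empty on the mat. The bystanders look unmoved; I judged that by eye and did not measure it.
- **Basket position:** By the gripper reading at release, it stands about 6 mm from the mat's centre. I did not measure its position or tilt again from the pictures after letting go.
- **Gripper:** It was open and clear of everything, with the wrist force near zero.

**What disagreed:**
- **Ball finder:** After the shaking, the trained ball finder gave only a few weak and partly wrong hits, so I counted the balls in the pictures.
- **Deep tray position:** In the wrist view the tray's +y rim was a few millimetres from my estimate, so I shifted my aim slightly.

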